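# Index the ring carousel and fetch the narrow casting ring

## Task

Turn the carousel by its handle until the pocket with the narrow casting ring stands at the pointer post that faces the robot. Then lift that ring out and, keeping it upright, set it down in the middle of the top of the dark brick, leaving the carousel turned as it is.

Things in the scene. Friction and masses are not known exactly. Their poses are not given: they have to be found in the camera images.
- narrow_ring: narrow casting ring: grey steel cylinder filled with investment, 48 mm diameter, 50 mm high, 0.2 to 0.4 kg, standing in one of the two carousel pockets nearer the robot, 40 to 80 degrees to one side of the pointer. The other two pockets hold wider rings of the same look (60 mm diameter, 55 mm high), not wanted. Origin: centre of its underside; z up
- carousel_base: fixed dark base under the carousel. Origin on the turning axis at the worktop; z up. Its -x axis points roughly at the robot, to the pointer: a steel post with a ball top, 61 mm high, 150 mm from the axis. A pocket stands at the pointer when its centre lies on this -x axis, at (-85, 0) mm in this frame
- turntable: grey disc, 250 mm diameter, top 28 mm above the worktop; turns either way, 0.06 N m friction, stays where left. Origin on the axis, z up. Three pockets 85 mm from the axis at 0, 120, -120 deg from its x axis; each a collar, 68 mm bore, 7 mm high, floor = disc top. On the axis the handle: black bar 50 mm along disc x, 14 mm thick, 88 to 120 mm above the worktop, on an 18 mm stem
- brick: fixed dark red-brown firebrick lying flat on the worktop to the right of the carousel, 115 mm (its x) by 82 mm (its y), 46 mm high, top flat. Origin: centre of its underside; z up. Farther right (x over 0.50, y under -0.30) is the other equipment of the counter: pass there only above 0.30 m

How it is judged:
On the way:
1. the narrow ring, standing in its pocket, has been brought to the pointer by turning the carousel (angle between the x axis of turntable and the x axis of carousel_base, either way round between 0.8 and 1.3 rad and x of narrow_ring in the frame of carousel_base between -0.115 and -0.055 m and y of narrow_ring in the frame of carousel_base between -0.03 and 0.03 m and height (world z) of narrow_ring below 0.035 m), for 0.2 s.
At the end, for the whole second after the job is handed in: The narrow ring stands upright (within about 8 degrees) and at rest on the dark brick, its centre within 20 mm of the brick's centre, and the carousel still has the emptied pocket at the pointer (within about 17 degrees) (horizontal distance between narrow_ring and brick below 0.02 m and height (world z) of narrow_ring between 0.04 and 0.052 m and angle between narrow_ring's own z axis and vertical below 0.15 rad and linear speed of narrow_ring below 0.02 m/s and angle between the x axis of turntable and the x axis of carousel_base, either way round between 0.75 and 1.35 rad); the robot touches nothing.
It fails at once if the narrow ring is tipped over (more than 40 degrees) (angle between narrow_ring's own z axis and vertical above 0.7 rad).
It also fails if it takes over 53 s, if anything falls off the work surface, if the arm or the gripper's body presses on something with over 40 N, if the wrist force passes 120 N, or if a joint passes its speed limit or range.

## Robot

A 6-joint arm with a two-finger parallel gripper is mounted at the origin on a cart in front of the work surface, level with it; the furniture and walls round the work are solid. World frame = base frame: x ahead of the robot, y to its left, z up, the work surface at z = 0. Lengths are in m, angles in rad, forces in N, time in s.
With the tool pointing down it reaches from about 0.325 to 0.75 m from the base axis. Payload 7.6 kg.
Tool frame: the origin (TCP) lies on the centre line of the jaws, within the pads' length; the fingertips stand 11 mm ahead of it and the grasp point (between the pads) lies 8 mm behind it (arm.tip_extent is the distance from the TCP to the fingertips, in m); z points along the fingers, y is the line along which they close (so a half turn about z gives the same grasp; the last joint's range is limited). The gripper opens to 85 mm and grips with 20 to 120 N. Pads are 22 mm wide; open, the fingers measure 114 mm over their backs; the gripper's body (76 mm by 85 mm) begins 54 mm behind the grasp point. The pads swing forward as they close: fully open they stand 13 mm farther back than shut.
Start: joints at [-1.212, 0.052, 1.401, -0, 1.689, -0.07], TCP at [0.218, -0.477, 0.242] pointing down, gripper open.
Joint ranges: [-2.9, 2.9], [-0.91, 2.17], [0.12, 2.37], [-1.06, 4.2], [0.26, 2.73], [-2.93, 2.93]. Speed limits (rad/s): [2.57, 2.57, 3.01, 3.14, 3.14, 3.14].

## Interface

Orientations are given as a unit quaternion [w, x, y, z].
In Python, from rig import arm gives the robot as it stands.
- The arm moves only by the tool hand_motion, called by a JSON object that holds its "fn" and its "kwargs". Schema: {"type":"object","properties":{"segments":{"type":"array","items":{"type":"number"},"minItems":7,"maxItems":56},"squeeze":{"type":"number"},"only":{"type":"string"},"quiet":{"type":"boolean"},"lines":{"type":"string"}},"required":["segments"],"additionalProperties":false}. segments is one flat list of numbers that holds 1 to 8 rows one after another, with no inner brackets; each row has 7 numbers: a rotation vector rx, ry, rz in normalised numbers (1 is pi rad), then dx, dy, dz in fractions of the full range, 1 being 0.6 m, then the opening from 0.0 (shut) to 1.0 (fully open); each row is the pose to reach, as a shift and turn from the pose commanded when the call began, along the tool's axes at that moment; what a row does not reach only later rows make up. A row lasts 1/8 s, in which the tool goes at most 0.0625 m and 0.188 rad, less where a joint would pass 70% of its speed; a pose out of reach is approached as far as the arm can. The fingers move at their own pace and stop on an object; squeeze is the grip in N (left out, the last holds). Time passes only in rows, so rows that do not move let the fingers close. The tool returns the time, the measured TCP pose, the force, the opening and the grip force at its end. only (a regular expression) keeps the lines of the reply that match it, lines (a string "A,B") keeps lines A to B, and quiet returns only ok. Shift and turn numbers lie between -1 and 1, and a call with a number outside is refused. Input that does not fit is refused with a message, and nothing moves.
- arm.observe(): the state, without advancing time (a new reading comes with each control period).
- arm.grab_frame(name): name is "scene" or "side" or "wrist"; returns a dict with "image" (384x512x3 uint8, red, green, blue), "intrinsics" (3x3 intrinsics, pixels), "rvec" (rotation vector, rad) and "tvec" (3), from world to camera coordinates, as OpenCV has them; the wrist camera has in their place "mount" (4x4, takes a point from camera to tool coordinates, whose origin is the TCP and whose axes are the flange's). Camera axes: x right, y down, z forward; pixel columns grow to the right and rows downward; lengths in m; the calibration is good to about 2 mm. A picture is of the moment at which its call begins: read the wrist's pose just before it. There is no depth.
- arm.job_done(): hands the job in; it is judged then, once.
The state is a dict: "time_s": time; "joints": joint angles; "joint_vel": joint speeds; "joint_efforts": joint torques, N m; "tcp_pos": TCP position; "tool_rot": TCP orientation; "contact_force": force on the tool from outside, world axes, zero at the start; "ft_torque": the same for the moment, N m; "finger_gap": opening from 0.0 (shut) to 1.0 (fully open); "gripper_force": force on a finger pad.
Only numpy, scipy, OpenCV 4.12 (cv2) and the standard library are available. Lean on these libraries where they do the work, as an engineer would, in place of code of your own. Each camera call takes 0.05 s, during which the arm holds its last target. There are 200 camera calls.

## Working session

There is one attempt and no reset: what is moved stays moved. The work goes in short steps, Python scripts to look and compute and a tool call to move; the robot and the scene stay as the last step left them, time stands still between calls to the robot, and variables do not carry over. Pictures are saved under pics/ and viewed, at most 10 in all, crops included, and the job is handed in when it is done.

```bash
mkdir -p pics; ls; python3 - <<'E'
from rig import arm
import cv2,numpy as np,json
s=arm.observe();print({k:np.round(v,3).tolist() for k,v in s.items()})
a=[]
for n in("scene","side"):
    f=arm.grab_frame(n);a.append(f);cv2.imwrite(f"pics/{n}0.png",f["image"][...,::-1])
    print(n,f["intrinsics"].tolist(),f["rvec"],f["tvec"])
E
```

```text
pics
rig.py
{'time_s': 0.0, 'joints': [-1.212, 0.053, 1.402, 0.0, 1.689, -0.07], 'joint_vel': [0.002, 0.0, 0.001, 0.001, -0.001, -0.0], 'joint_efforts': [-0.001, -38.167, -36.019, -0.0, 0.006, -0.0], 'tcp_pos': [0.218, -0.477, 0.241], 'tool_rot': [-0.001, 0.977, 0.213, -0.0], 'contact_force': [-0.641, -0.746, -0.347], 'ft_torque': [-0.015, -0.015, -0.018], 'gripper_force': 0.0, 'finger_gap': 1.005}
scene [[469.79978367962485, 0.0, 252.1866981949704], [0.0, 469.79978367962485, 186.8781509124021], [0.0, 0.0, 1.0]] [ 0.73693713 -2.42347643  1.35249927] [0.44185303 0.18768604 0.68830564]
side [[375.78224027377087, 0.0, 263.1251882081514], [0.0, 375.78224027377087, 198.36815849178964], [0.0, 0.0, 1.0]] [ 0.58697818 -2.52022399  1.3614013 ] [0.4699987  0.16700626 0.72464995]
```

View pics/scene0.png

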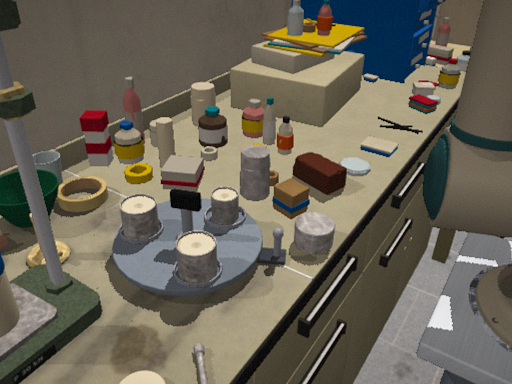

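View pics/side0.png

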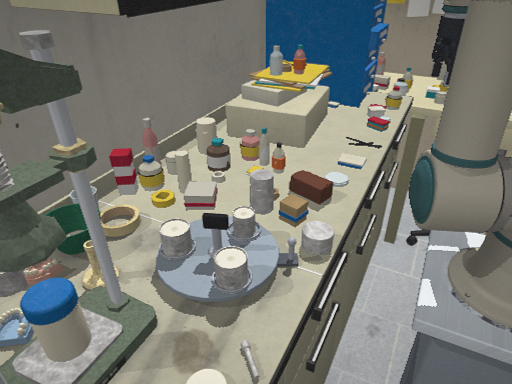

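The scene view shows the carousel at about (188,243), its pointer post at (278,240), and the handle at (186,200). The narrow ring is at (224,205), wide rings at (139,217) and (196,257), and the brick at (319,172). I'll zoom in for accurate pixel positions.

```bash
python3 - <<'E'
import cv2
i=cv2.imread("pics/scene0.png")[140:300,100:360]
cv2.imwrite("pics/z.png",cv2.resize(i,None,fx=3,fy=3,interpolation=cv2.INTER_CUBIC))
E
cat > h.py <<'E'
from rig import arm
import cv2,numpy as np
from scipy.spatial.transform import Rotation as R
def cam(f,s=None):
    if "mount" in f:
        T=np.eye(4);q=s["tool_rot"];T[:3,:3]=R.from_quat([*q[1:],q[0]]).as_matrix();T[:3,3]=s["tcp_pos"]
        W=np.linalg.inv(T@np.array(f["mount"]));return W[:3,:3],W[:3,3],np.array(f["intrinsics"])
    return cv2.Rodrigues(np.array(f["rvec"]))[0],np.array(f["tvec"]).ravel(),np.array(f["intrinsics"])
def back(c,uv,z):
    r,t,K=c;o=-r.T@t;d=r.T@np.linalg.solve(K,[*uv,1]);return o+d*(z-o[2])/d[2]
def proj(c,p):
    r,t,K=c;q=(K@(r@np.atleast_2d(p).T+t[:,None])).T;return q[:,:2]/q[:,2:]
E
```

```text
(no output)
```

View pics/z.png

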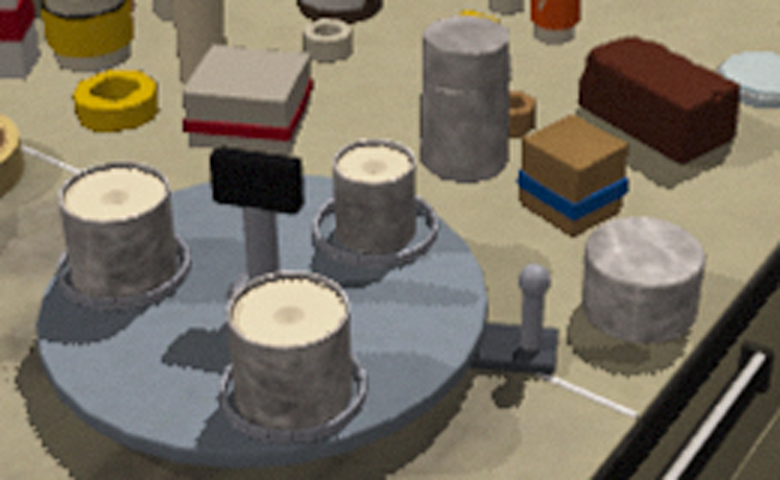

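```bash
python3 - <<'E'
from h import *
f=arm.grab_frame("scene");c=cam(f)
P={}
for n,u,v,z in [("nar",375,161,.078),("w1",116,196,.083),("w2",290,311,.083),("ball",534,280,.055),("bR",738,90,.046),("bF",684,132,.046),("bL",584,85,.046),("bB",622,40,.046),("tall_top",467,35,.1),("tall_bot",463,165,0),("blk",575,140,.045),("blkbot",574,215,0),("white",645,255,.045),("whitebot",640,330,0),("barL",212,150,.12),("barR",302,157,.12)]:
    P[n]=back(c,(100+(u+.5)/3-.5,140+(v+.5)/3-.5),z);print(n,P[n].round(3))
n,a,b,p=[P[k][:2] for k in("nar","w1","w2","ball")]
from scipy.optimize import least_squares
def F(q):
    r=[]
    for k,w in((0,n),(1,a),(2,b)):
        t=q[2]+k*s*2.0944; r+=list(q[:2]+.085*np.array([np.cos(t),np.sin(t)])-w)
    return r
for s in(1,-1):
    g=least_squares(F,[.45,0,-2]);print(s,g.x,np.sqrt(g.cost))
    C=g.x[:2]; d=p-C;print("pointer",np.hypot(*d),np.arctan2(d[1],d[0]), "nar ang",g.x[2])
E
```

```text
nar [0.519 0.104 0.078]
w1 [0.61  0.219 0.083]
w2 [0.468 0.243 0.083]
ball [0.4   0.122 0.055]
bR [ 0.4   -0.147  0.046]
bF [ 0.406 -0.076  0.046]
bL [ 0.489 -0.093  0.046]
bB [ 0.498 -0.166  0.046]
tall_top [ 0.538 -0.022  0.1  ]
tall_bot [ 0.54  -0.023  0.   ]
blk [ 0.46  -0.029  0.045]
blkbot [ 0.449 -0.014  0.   ]
white [0.367 0.056 0.045]
whitebot [0.361 0.066 0.   ]
barL [0.557 0.196 0.12 ]
barR [0.513 0.175 0.12 ]
1 [ 0.53239562  0.18873877 -1.73298895] 0.001962399267920648
pointer 0.1478305586368571 -2.6769380012804866 nar ang -1.7329889499616236
-1 [ 0.53239517  0.18873876 -1.3832732 ] 0.14540003886440045
pointer 0.14783015224247884 -2.6769366665799375 nar ang -1.3832732014633808
```

Careful with the scale: shifts go in shares of 0.6 m and turns go in shares of pi rad. That gives: 0.563 m / 0.6 = 0.9383, -0.474 m / 0.6 = -0.79.

{"fn": "hand_motion", "kwargs": {"segments": [0,0,0,0.9383,-0.79,0,1,0,0,0,0.9383,-0.79,0,1,0,0,0,0.9383,-0.79,0,1,0,0,0,0.9383,-0.79,0,1,0,0,0,0.9383,-0.79,0,1,0,0,0,0.9383,-0.79,0,1,0,0,0,0.9383,-0.79,0,1,0,0,0,0.9383,-0.79,0,1]}}

```text
time_s: 1.15
tcp_pos: [0.4327, -0.0235, 0.2423]
tool_rot: [0.0, 0.977, 0.213, 0.0]
contact_force: [2.4, -1.0, -0.2]
finger_gap: 1.004
gripper_force: 0.0
```

Converted, 0.179 m / 0.6 = 0.2983, -0.152 m / 0.6 = -0.2533, 0.069 rad / 3.1416 = 0.022.

{"fn": "hand_motion", "kwargs": {"segments": [0,0,0.022,0.2983,-0.2533,0,0.5,0,0,0.022,0.2983,-0.2533,0,0.5,0,0,0.022,0.2983,-0.2533,0,0.5,0,0,0.022,0.2983,-0.2533,0,0.5,0,0,0.022,0.2983,-0.2533,0,0.5,0,0,0.022,0.2983,-0.2533,0,0.5]}}

```text
time_s: 1.9
tcp_pos: [0.5317, 0.1867, 0.2419]
tool_rot: [0.0, 0.984, 0.179, -0.0]
contact_force: [0.2, -0.1, 0.2]
finger_gap: 0.501
gripper_force: 0.0
```

```bash
python3 - <<'E'
from h import *
s=arm.observe();f=arm.grab_frame("wrist");cv2.imwrite("pics/w1.png",f["image"][...,::-1]);c=cam(f,s)
print(s["joints"],s["tcp_pos"],s["tool_rot"],f["mount"]);print(proj(c,[[.532,.189,.12],[.519,.104,.078],[.61,.219,.083],[.4,.122,.055]]))
E
```

```text
[ 2.72403199e-01  1.62043379e-01  1.28356083e+00 -4.07271948e-04
  1.69693361e+00  1.48328477e+00] [0.53166338 0.18671837 0.24186873] [ 2.44793592e-04  9.83855760e-01  1.78962507e-01 -4.51914107e-04] [[-1.55309465e-04 -9.59468592e-01 -2.81815539e-01  7.15151726e-02]
 [ 9.99999787e-01  2.97769954e-05 -6.52481849e-04  9.20378952e-05]
 [ 6.34427460e-04 -2.81815580e-01  9.59468382e-01 -1.31570835e-01]
 [ 0.00000000e+00  0.00000000e+00  0.00000000e+00  1.00000000e+00]]
[[250.81361517 189.36586849]
 [319.14219459 215.91616243]
 [250.26992683  95.37606358]
 [264.08552079 286.15103926]]
```

View pics/w1.png

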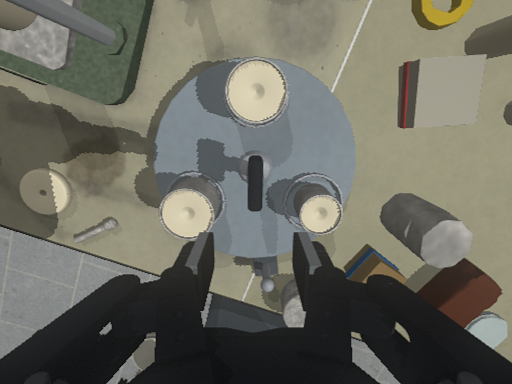

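The wrist view shows the bar running from (257,157) to (255,210), so it lines up with the jaws. The narrow ring top is at (321,213), the wide tops at (257,91) and (188,213), and the ball at (268,286).

```bash
python3 - <<'E'
from h import *
s=arm.observe();f=arm.grab_frame("wrist");c=cam(f,s)
for n,u,v,z in [("bar1",257,157,.12),("bar2",255,210,.12),("nar",321,213,.078),("w1",257,91,.083),("w2",188,213,.083),("ball",268,285,.055)]: print(n,back(c,(u,v),z).round(4))
# brick from wrist & scene colour mask
im=f["image"].astype(int)
E
```

```text
bar1 [0.562  0.1939 0.12  ]
bar2 [0.5145 0.1778 0.12  ]
nar [0.5228 0.103  0.078 ]
w1 [0.6162 0.2139 0.083 ]
w2 [0.4735 0.2396 0.083 ]
ball [0.4033 0.1175 0.055 ]
```

Converted, 0.141 m / 0.6 = 0.235, 0.005 m / 0.6 = 0.0083.

{"fn": "hand_motion", "kwargs": {"segments": [0,0,0,0.0083,0.0033,0.0833,0.4,0,0,0,0.0083,0.0033,0.15,0.4,0,0,0,0.0083,0.0033,0.2,0.4,0,0,0,0.0083,0.0033,0.235,0.4,0,0,0,0.0083,0.0033,0.235,0.4]}}

```text
time_s: 2.62
tcp_pos: [0.5363, 0.1857, 0.1]
tool_rot: [0.0, 0.984, 0.178, -0.002]
contact_force: [-0.5, -0.3, 0.9]
finger_gap: 0.4
gripper_force: 0.0
```

{"fn": "hand_motion", "kwargs": {"segments": [0,0,0,0,0,0,0.25,0,0,0,0,0,0,0,0,0,0,0,0,0,0,0,0,0,0,0,0,0,0,0,0,0,0,0,0], "squeeze": 30}}

```text
time_s: 3.25
tcp_pos: [0.5379, 0.1871, 0.1032]
tool_rot: [-0.0, 0.984, 0.179, 0.001]
contact_force: [-2.6, -2.6, 6.4]
finger_gap: 0.157
gripper_force: 30.2
```

Converted, 0.944 rad / 3.1416 = 0.3005.

{"fn": "hand_motion", "kwargs": {"segments": [0,0,0.0191,0,0,0,0,0,0,0.0573,0,0,0,0,0,0,0.1019,0,0,0,0,0,0,0.1464,0,0,0,0,0,0,0.1942,0,0,0,0,0,0,0.2387,0,0,0,0,0,0,0.2801,0,0,0,0,0,0,0.3005,0,0,0,0]}}

```text
time_s: 4.25
tcp_pos: [0.5377, 0.1851, 0.1032]
tool_rot: [0.001, 0.957, -0.29, 0.001]
contact_force: [-6.3, -9.2, 9.0]
finger_gap: 0.16
gripper_force: 30.7
```

{"fn": "hand_motion", "kwargs": {"segments": [0,0,0,0,0,0,0,0,0,0,0,0,0,0]}}

```text
time_s: 4.5
tcp_pos: [0.5377, 0.1851, 0.1032]
tool_rot: [0.001, 0.957, -0.289, 0.001]
contact_force: [-5.6, -9.8, 9.2]
finger_gap: 0.16
gripper_force: 30.6
```

```bash
python3 - <<'E'
from h import *
f=arm.grab_frame("scene");i=f["image"][140:300,100:360,::-1]
cv2.imwrite("pics/z2.png",cv2.resize(i,None,fx=3,fy=3,interpolation=cv2.INTER_CUBIC));print(arm.observe()["joints"])
E
```

```text
[ 0.2682384   0.2611802   1.45041339 -0.00356281  1.42974909  2.42505496]
```

View pics/z2.png

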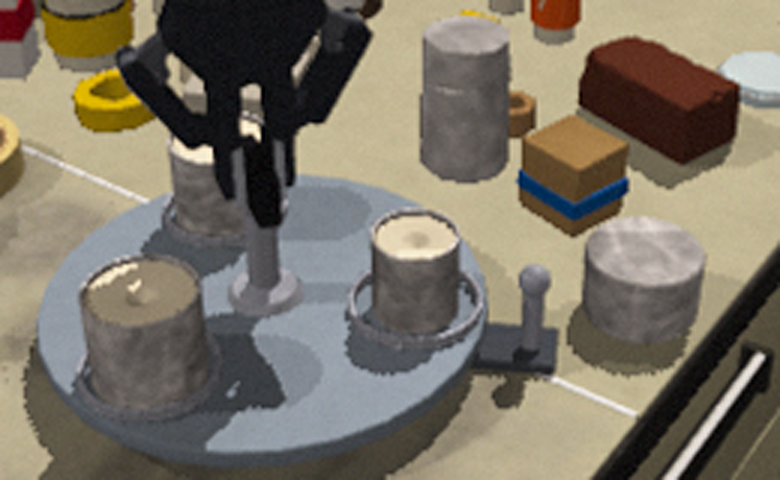

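Seen from the scene camera, the narrow ring now stands beside the pointer, with its top at zoom (416,235), upright in its pocket. I'll release the handle, rise, back off and turn for the grasp.

Converted, -0.139 m / 0.6 = -0.2317, -0.09 m / 0.6 = -0.15.

{"fn": "hand_motion", "kwargs": {"segments": [0,0,0,0,0,0,0.4,0,0,0,0,0,0,0.4,0,0,0,0,0,0,0.4,0,0,0,0,0,-0.05,0.4,0,0,0,0,0,-0.15,0.75,0,0,0,0,0,-0.2317,0.75,0,0,0,0,0,-0.2317,0.75]}}

```text
time_s: 5.42
tcp_pos: [0.5388, 0.1876, 0.2456]
tool_rot: [-0.003, 0.958, -0.288, 0.004]
contact_force: [0.1, -0.6, -0.3]
finger_gap: 0.748
gripper_force: 0.0
```

{"fn": "hand_motion", "kwargs": {"segments": [0,0,-0.0573,-0.0167,0,0,0.75,0,0,-0.1146,-0.05,0,0,0.75,0,0,-0.1719,-0.0833,0,0,0.75,0,0,-0.2292,-0.0833,0,0,0.75,0,0,-0.2865,-0.0833,0,0,0.75,0,0,-0.3342,-0.0833,0,0,0.75,0,0,-0.3342,-0.0833,0,0,0.75]}}

```text
time_s: 6.3
tcp_pos: [0.4952, 0.2146, 0.239]
tool_rot: [0.0, 0.973, 0.23, -0.001]
contact_force: [-0.1, -0.3, 0.1]
finger_gap: 0.753
gripper_force: 0.0
```

```bash
python3 - <<'E'
from h import *
s=arm.observe();f=arm.grab_frame("wrist");cv2.imwrite("pics/w2.png",f["image"][...,::-1]);c=cam(f,s)
print(s["joints"],s["tcp_pos"],s["tool_rot"]);print(proj(c,[.4615,.1483,.078]))
g=cam(arm.grab_frame("scene"));print(back(g,(100+416/3,140+235/3),.078))
E
```

```text
[ 3.40456864e-01  9.61424446e-02  1.36103420e+00 -5.08964541e-05
  1.68630853e+00  1.44660591e+00] [0.49521946 0.21456449 0.2390143 ] [ 1.27257055e-04  9.73134263e-01  2.30236424e-01 -9.38008984e-04]
[[292.7696865  232.59831364]]
[0.45682329 0.15105726 0.078     ]
```

View pics/w2.png

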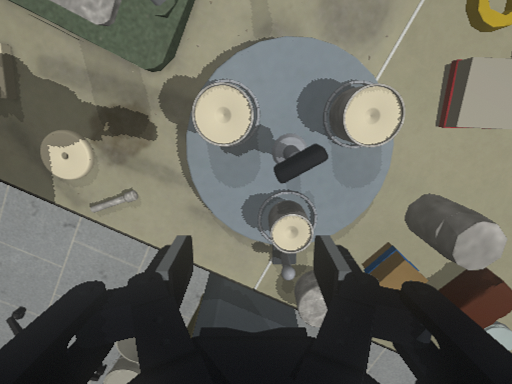

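The wrist view puts the narrow ring's top at (292,232), against a predicted (293,233). It lines up with the ball at (289,272) and the axis, so the turn is right. Next I'll move over it and go down.

Converted, 0.183 m / 0.6 = 0.305, 0.17 m / 0.6 = 0.2833.

{"fn": "hand_motion", "kwargs": {"segments": [0,0,0,-0.05,0.0367,0,0.8,0,0,0,-0.1,0.0717,0.05,0.8,0,0,0,-0.1,0.0717,0.1333,0.8,0,0,0,-0.1,0.0717,0.2,0.8,0,0,0,-0.1,0.0717,0.25,0.8,0,0,0,-0.1,0.0717,0.2833,0.8,0,0,0,-0.1,0.0717,0.305,0.8,0,0,0,-0.1,0.0717,0.305,0.8]}}

```text
time_s: 7.4
tcp_pos: [0.4608, 0.149, 0.0565]
tool_rot: [0.0, 0.973, 0.23, -0.001]
contact_force: [-0.0, 0.1, 1.5]
finger_gap: 0.801
gripper_force: 0.0
```

{"fn": "hand_motion", "kwargs": {"segments": [0,0,0,0,0,0,0.65,0,0,0,0,0,0,0.5,0,0,0,0,0,0,0.4,0,0,0,0,0,0,0.4,0,0,0,0,0,0,0.4,0,0,0,0,0,0,0.4], "squeeze": 40}}

```text
time_s: 8.15
tcp_pos: [0.4621, 0.1494, 0.0586]
tool_rot: [-0.0, 0.973, 0.231, 0.001]
contact_force: [-1.9, 0.2, 5.5]
finger_gap: 0.549
gripper_force: 41.9
```

Converted, -0.17 m / 0.6 = -0.2833, -0.15 m / 0.6 = -0.25.

{"fn": "hand_motion", "kwargs": {"segments": [0,0,0,0,0,-0.025,0.4,0,0,0,0,0,-0.0833,0.4,0,0,0,0,0,-0.1667,0.4,0,0,0,0,0,-0.25,0.4,0,0,0,0,0,-0.2833,0.4,0,0,0,0,0,-0.2833,0.4]}}

```text
time_s: 8.9
tcp_pos: [0.4616, 0.1493, 0.2291]
tool_rot: [0.0, 0.973, 0.231, 0.002]
contact_force: [-0.1, -0.7, -4.2]
finger_gap: 0.55
gripper_force: 42.2
```

{"fn": "hand_motion", "kwargs": {"segments": [0,0,0.0159,-0.0333,0.0333,0,0.4,0,0,0.0318,-0.0833,0.0833,0,0.4,0,0,0.0637,-0.15,0.15,0,0.4,0,0,0.0955,-0.2167,0.2167,0,0.4,0,0,0.121,-0.2667,0.2667,0,0.4,0,0,0.1401,-0.3083,0.3167,0,0.4,0,0,0.148,-0.33,0.3358,0,0.4,0,0,0.148,-0.33,0.3358,0,0.4]}}

```text
time_s: 9.9
tcp_pos: [0.3739, -0.1203, 0.2257]
tool_rot: [-0.001, 1.0, -0.001, -0.001]
contact_force: [0.0, 0.4, -3.1]
finger_gap: 0.553
gripper_force: 42.4
```

```bash
python3 - <<'E'
from h import *
s=arm.observe();f=arm.grab_frame("wrist");cv2.imwrite("pics/w3.png",f["image"][...,::-1])
print(s["tcp_pos"],s["tool_rot"])
E
```

```text
[ 0.3739156  -0.12032602  0.22567712] [-5.30633871e-04  9.99998618e-01 -7.70722868e-04 -1.37452687e-03]
```

View pics/w3.png

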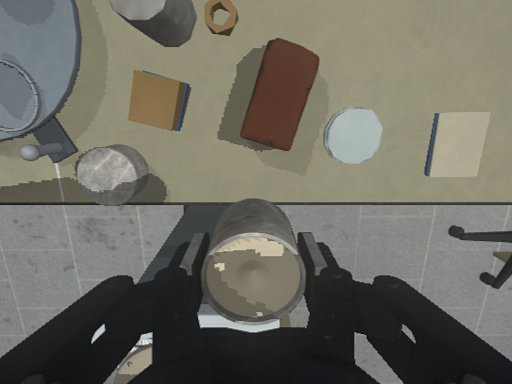

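The wrist view shows the ring held upright. The brick lies ahead of it, with corners at (275,39), (319,54), (292,150) and (241,137).

```bash
python3 - <<'E'
from h import *
s=arm.observe();f=arm.grab_frame("wrist");c=cam(f,s)
m=cv2.inRange(cv2.cvtColor(f["image"],cv2.COLOR_RGB2HSV),(0,100,30),(12,255,160));m[:,:225]=0;m[:,340:]=0;m[200:]=0
k=max(cv2.findContours(m,0,2)[0],key=cv2.contourArea)
w=np.array([back(c,p[0],.046)[:2] for p in k])
r=cv2.minAreaRect((w*1000).astype(np.float32));print(r,cv2.boxPoints(cv2.minAreaRect(k)))
print(c[0].T@-c[1])
for z in (.078,):print(back(c,(253,276),.225+.014))
g=arm.grab_frame("scene");d=cam(g);
t=np.deg2rad
m2=cv2.inRange(cv2.cvtColor(g["image"],cv2.COLOR_RGB2HSV),(0,100,30),(12,255,160));m2[:140]=0;m2[205:]=0;m2[:,:285]=0;m2[:,:].T[355:]=0
k2=max(cv2.findContours(m2,0,2)[0],key=cv2.contourArea).reshape(-1,2)
# fit box silhouette pose in both views
from scipy.optimize import minimize
def sil(cc,q):
    x=np.array([[a,b]for a in(-.0575,.0575)for b in(-.041,.041)])@np.array([[np.cos(q[2]),np.sin(q[2])],[-np.sin(q[2]),np.cos(q[2])]])+q[:2]
    p=proj(cc,np.vstack([np.c_[x,[0]*4],np.c_[x,[.046]*4]]));n=np.zeros((384,512),np.uint8)
    cv2.fillConvexPoly(n,cv2.convexHull((p*16).astype(np.int32)),255,shift=4);return n
for cc,mm,name in((c,m,"wrist"),(d,m2,"scene")):
  best=min((minimize(lambda q:np.sum(sil(cc,q)!=mm),[.452,-.12,a],method="Nelder-Mead",options=dict(initial_simplex=[[.452,-.12,a],[.46,-.12,a],[.452,-.112,a],[.452,-.12,a+.15]])) for a in(-.2,.2)),key=lambda r:r.fun);print(name,best.x,best.fun,np.sum(mm>0))
E
```

```text
((458.13287353515625, -147.48716735839844), (55.596500396728516, 101.89108276367188), 72.44568634033203) [[237.8      135.6     ]
 [271.        35.999996]
 [322.90002   53.299988]
 [289.7      152.9     ]]
[ 0.44612658 -0.12001933  0.35734221]
[ 0.37048897 -0.11979938  0.239     ]
wrist [ 0.44894753 -0.15716153 -0.33259593] 3829.0 5452
scene [ 0.46191295 -0.14382857  0.41022527] 851.0 1548
```

The measured 102 x 56 mm doesn't match the 115 x 82 mm given, so I need to check before placing anything. I'll fit a box with free dimensions and look closer.

```bash
python3 - <<'E'
from h import *
from scipy.optimize import differential_evolution
s=arm.observe();V=[]
for n,(x0,x1,y0,y1) in dict(wrist=(225,340,20,165),scene=(285,355,140,205),side=(280,340,160,212)).items():
    f=arm.grab_frame(n);c=cam(f,s if n=="wrist" else None)
    m=np.zeros((384,512),np.uint8);m[y0:y1,x0:x1]=cv2.inRange(cv2.cvtColor(f["image"],cv2.COLOR_RGB2HSV),(0,100,20),(12,255,160))[y0:y1,x0:x1]
    V.append((c,m,f["image"]))
def sil(cc,q):
    a=np.array([[a,b]for a in(-q[3]/2,q[3]/2)for b in(-q[4]/2,q[4]/2)])@np.array([[np.cos(q[2]),np.sin(q[2])],[-np.sin(q[2]),np.cos(q[2])]])+q[:2]
    p=proj(cc,np.vstack([np.c_[a,[0]*4],np.c_[a,[q[5]]*4]]));n=np.zeros((384,512),np.uint8)
    cv2.fillConvexPoly(n,cv2.convexHull((p*16).astype(np.int32)),255,shift=4);return n
cost=lambda q,vs=V:sum(np.sum(sil(c,q)!=m)/np.sum(m>0) for c,m,_ in vs)
r=differential_evolution(cost,[(.4,.52),(-.22,-.05),(-.8,.8),(.06,.14),(.03,.1),(.02,.09)],seed=1,maxiter=80,tol=1e-3);print(r.x.round(4),r.fun,[cost(r.x,[v]) for v in V])
a=cv2.resize(V[0][2][10:200,200:420],None,fx=2.7,fy=2.7);b=cv2.resize(V[1][2][0:230,220:512],(594,468)) ;
W=np.zeros((600,800,3),np.uint8);W[:300,:347]=cv2.resize(V[0][2][10:200,200:420],(347,300));W[:300,350:800]=cv2.resize(V[1][2][120:270,250:475],(450,300));W[300:,:400]=cv2.resize(V[1][2],(400,300));W[300:,400:]=cv2.resize(V[2][2],(400,300))
cv2.imwrite("pics/m.png",W[...,::-1])
E
```

```text
[ 0.4582 -0.1487 -0.289   0.0966  0.053   0.0401] 0.2792261909921131 [np.float64(0.07777572510622575), np.float64(0.09196141479099679), np.float64(0.10948905109489052)]
```

View pics/m.png

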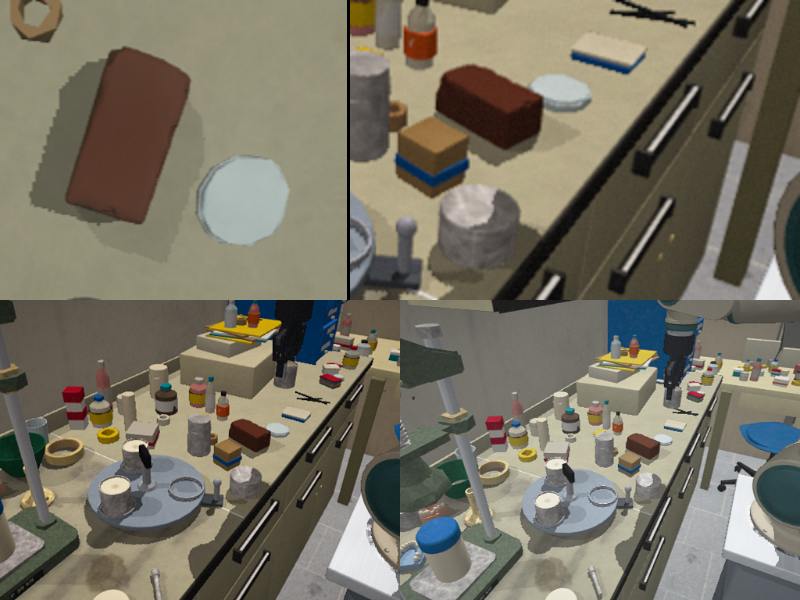

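```bash
python3 - <<'E'
from h import *
s=arm.observe();w=cam(arm.grab_frame("wrist"),s);g=cam(arm.grab_frame("scene"))
P=lambda c:c[2]@np.c_[c[0],c[1]]
for n,a,b in [("A",(241,137),(323.5,179)),("B",(275,39),(293.5,169)),("C",(319,54),(302.5,153)),("D",(292,150),(345.5,168.5))]:
    x=cv2.triangulatePoints(P(w),P(g),np.float64(a).reshape(2,1),np.float64(b).reshape(2,1)).ravel();x=x[:3]/x[3]
    print(n,x.round(4),(proj(w,x)-a).round(1),(proj(g,x)-b).round(1))
print("cams",-w[0].T@w[1],-g[0].T@g[1])
for n in("scene","side"):
    im=arm.grab_frame(n);c=cam(im);m=cv2.inRange(cv2.cvtColor(im["image"],cv2.COLOR_RGB2HSV),(0,60,20),(15,255,140))
    k,_,st,ce=cv2.connectedComponentsWithStats(m)
    for i in range(1,k):
        if st[i,4]>60: print(n,st[i],back(c,ce[i],.03).round(2))
E
```

```text
A [ 0.424  -0.1026  0.0373] [[-2.9 -6. ]] [[1.4 0. ]]
B [ 0.5183 -0.1441  0.0106] [[1.1 2.6]] [[-0.6 -0.2]]
C [ 0.5115 -0.1814  0.0347] [[ -4.9 -10.4]] [[2.  0.3]]
D [ 0.4052 -0.1616  0.04  ] [[-0.7 -1.5]] [[ 0.3 -0. ]]
cams [ 0.44659086 -0.11919445  0.35857955] [0.10655112 0.65199537 0.51746855]
scene [316   5  17  31 331] [ 1.06 -1.4   0.03]
scene [303  23  12   9  68] [ 1.06 -1.24  0.03]
scene [437  22  14  17 139] [ 0.57 -1.57  0.03]
scene [290  42  39  11  97] [ 0.91 -0.96  0.03]
scene [122  87  20  36 421] [ 1.05 -0.18  0.03]
scene [408 102  29  10  75] [ 0.38 -0.61  0.03]
scene [243 112  21   9 106] [ 0.72 -0.29  0.03]
scene [198 115  28  15 312] [ 0.79 -0.21  0.03]
scene [243 131  20   7  89] [ 0.66 -0.21  0.03]
scene [277 134  17  17 224] [ 0.58 -0.21  0.03]
scene [200 136  27  12  93] [ 0.71 -0.11  0.03]
scene [ 293  152   53   43 1527] [ 0.45 -0.13  0.03]
scene [ 61 179  30  17 145] [0.82 0.19 0.03]
scene [  0 235   9  14  97] [0.78 0.37 0.03]
side [293  59  13  15 139] [ 0.94 -1.27  0.03]
side [452  79  11  13  71] [ 0.16 -1.26  0.03]
side [142 127  15  26 204] [ 1.02 -0.18  0.03]
side [241 141  18   6  63] [ 0.71 -0.29  0.03]
side [207 145  22  12 187] [ 0.78 -0.2   0.03]
side [277 159   8  11  73] [ 0.57 -0.21  0.03]
side [289 170  44  34 986] [ 0.45 -0.13  0.03]
side [ 29 259  23  12  68] [0.82 0.38 0.03]
side [ 25 264  38  21 299] [0.79 0.39 0.03]
```

This is the only dark red-brown block in view. Its 102 x 55 mm outline, turned 0.33 rad, has a bounding box of about 115 x 85 mm, which agrees with the stated size. Its centre is at about (0.458, -0.149).

Converted, 0.141 m / 0.6 = 0.235, 0.084 m / 0.6 = 0.14.

{"fn": "hand_motion", "kwargs": {"segments": [0,0,0,0.05,0.0167,0,0.4,0,0,0,0.1167,0.04,0,0.4,0,0,0,0.14,0.0483,0.0667,0.4,0,0,0,0.14,0.0483,0.1333,0.4,0,0,0,0.14,0.0483,0.1833,0.4,0,0,0,0.14,0.0483,0.2167,0.4,0,0,0,0.14,0.0483,0.235,0.4,0,0,0,0.14,0.0483,0.235,0.4]}}

```text
time_s: 11.4
tcp_pos: [0.4587, -0.1486, 0.0859]
tool_rot: [-0.0, 1.0, 0.0, -0.0]
contact_force: [0.7, 0.3, -4.2]
finger_gap: 0.55
gripper_force: 42.6
```

{"fn": "hand_motion", "kwargs": {"segments": [0,0,0,0,0,0.0033,0.4,0,0,0,0,0,0.0067,0.4,0,0,0,0,0,0.0067,0.4]}}

```text
time_s: 11.78
tcp_pos: [0.459, -0.1488, 0.0825]
tool_rot: [0.0, 1.0, 0.0, 0.0]
contact_force: [0.6, -0.2, -3.9]
finger_gap: 0.545
gripper_force: 42.6
```

Converted, 0.003 m / 0.6 = 0.005, 0.0015 m / 0.6 = 0.0025.

{"fn": "hand_motion", "kwargs": {"segments": [0,0,0,0,0,0.0025,0.4,0,0,0,0,0,0.005,0.4,0,0,0,0,0,0.005,0.4]}}

```text
time_s: 12.15
tcp_pos: [0.4588, -0.1487, 0.0791]
tool_rot: [-0.0, 1.0, 0.0, -0.0]
contact_force: [-0.5, -0.5, -3.7]
finger_gap: 0.548
gripper_force: 42.6
```

{"fn": "hand_motion", "kwargs": {"segments": [0,0,0,0,0,0.0017,0.4,0,0,0,0,0,0.0033,0.4,0,0,0,0,0,0.0033,0.4]}}

```text
time_s: 12.52
tcp_pos: [0.4588, -0.1487, 0.0772]
tool_rot: [0.0, 1.0, 0.0, -0.0]
contact_force: [-0.1, 0.1, -4.4]
finger_gap: 0.549
gripper_force: 42.6
```

Converted, 0.0015 m / 0.6 = 0.0025, 0.001 m / 0.6 = 0.0017.

{"fn": "hand_motion", "kwargs": {"segments": [0,0,0,0,0,0.0017,0.4,0,0,0,0,0,0.0025,0.4,0,0,0,0,0,0.0025,0.4]}}

```text
time_s: 12.9
tcp_pos: [0.459, -0.1488, 0.0764]
tool_rot: [0.0, 1.0, 0.0, 0.0]
contact_force: [-3.0, 0.8, 2.9]
finger_gap: 0.552
gripper_force: 43.2
```

{"fn": "hand_motion", "kwargs": {"segments": [0,0,0,0,0,0.0017,0.4,0,0,0,0,0,0.0025,0.4,0,0,0,0,0,0.0025,0.4]}}

```text
time_s: 13.28
tcp_pos: [0.4592, -0.1488, 0.0763]
tool_rot: [0.0, 1.0, 0.0, 0.0]
contact_force: [-8.9, 2.5, 15.0]
finger_gap: 0.549
gripper_force: 44.4
```

The ring touched down at a brick height of 0.046, as stated. I'll ease the pressure, open and rise.

Converted, -0.0015 m / 0.6 = -0.0025.

{"fn": "hand_motion", "kwargs": {"segments": [0,0,0,0,0,-0.0025,0.4,0,0,0,0,0,-0.0025,0.56,0,0,0,0,0,-0.0025,0.6,0,0,0,0,0,-0.0025,0.7,0,0,0,0,0,-0.0025,0.8,0,0,0,0,0,-0.0025,0.85,0,0,0,0,0,-0.0025,0.85]}}

```text
time_s: 14.15
tcp_pos: [0.4589, -0.1487, 0.0758]
tool_rot: [0.0, 1.0, 0.0, 0.0]
contact_force: [-0.2, -0.3, 0.2]
finger_gap: 0.847
gripper_force: 0.0
```

{"fn": "hand_motion", "kwargs": {"segments": [0,0,0,0,0,-0.0333,0.85,0,0,0,0,0,-0.1,0.85,0,0,0,-0.05,0,-0.2,0.85,0,0,0,-0.1333,0,-0.25,0.85,0,0,0,-0.14,0,-0.25,0.85,0,0,0,-0.14,0,-0.25,0.85]}}

```text
time_s: 14.9
tcp_pos: [0.3748, -0.1488, 0.2253]
tool_rot: [-0.0, 1.0, 0.0, 0.0]
contact_force: [-0.5, -0.2, -0.1]
finger_gap: 0.851
gripper_force: 0.0
```

```bash
python3 - <<'E'
from h import *
s=arm.observe();a=arm.grab_frame("wrist")["image"];b=arm.grab_frame("scene")["image"][120:300,100:370]
cv2.imwrite("pics/end.png",np.hstack([cv2.resize(a,(400,300)),cv2.resize(b,(400,300))])[...,::-1])
E
```

```text
(no output)
```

View pics/end.png

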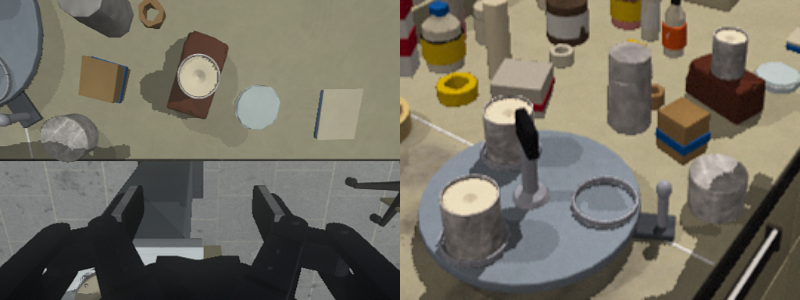

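The ring stands upright in the middle of the brick, at (199,75) in the wrist half. The emptied pocket is at the pointer and the gripper is clear.

```bash
python3 -c "
from rig import arm
print(arm.job_done())"
```

```text
the job is handed in; nothing more can be done
None
```

The narrow ring was brought to the pointer and now stands upright in the middle of the dark brick's top, with the emptied pocket still at the pointer; I handed the job in at about 15 s, and no verdict came back.

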